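# Bed the mosaic strip with a roller

### The arm

A 6-joint arm with a two-finger parallel gripper is mounted at the origin on the work surface. World frame = base frame: x ahead of the robot, y to its left, z up, the work surface at z = 0. Lengths are in m, angles in rad, forces in N, time in s.
With the tool pointing down it reaches from about 0.35 to 0.975 m from the base axis. Payload 4.9 kg.
Tool frame: the origin (TCP) lies at the very end of the fingers, on their centre line; the grasp point (between the pads) lies 19 mm behind it; z points along the fingers, y is the line along which they close (so a half turn about z gives the same grasp; the last joint's range is limited). The gripper opens to 85 mm and grips with 20 to 120 N. Pads are 22 mm wide; open, the fingers measure 114 mm over their backs; the gripper's body (76 mm by 85 mm) begins 54 mm behind the grasp point. The pads swing forward as they close: fully open they stand 13 mm farther back than shut.
Start: joints at [-1.232, 0.053, 1.613, -0, 1.476, -0.119], TCP at [0.276, -0.561, 0.231] pointing down, gripper open.
Joint ranges: [-3.01, 3.01], [-1.01, 2.22], [0.06, 2.58], [-1.02, 4.17], [0.09, 2.62], [-3.14, 3.14]. Speed limits (rad/s): [2.57, 2.57, 3.14, 3.14, 3.14, 3.14].

### API

Orientations are given as a rotation vector (axis times angle).
In Python, from station import get_obs, optics, ctrl gives the robot as it stands.
- The arm moves only by the shell command python3 -m pendant 'ROWS' [FORCE]. ROWS is JSON, a list of rows, each a list of 3 entries, a list of its own where there are three numbers: the shift along the tool's x, y, z in mm, then the turn, a rotation vector about the tool's x, y, z in rad, then the opening, from 0 (shut) to 1 (fully open). A call has 1 to 12 rows; each row shifts and turns the commanded pose from where the row before left it, along the tool's axes as they then stand; what a row does not reach is not made up. A row lasts 1/12 s, in which the tool goes at most 41.7 mm and 7.16 degrees, less where a joint would pass 70% of its speed; a pose out of reach is approached as far as the arm can. A call is refused whole if a number of a shift passes 41.7 or a number of a turn 0.125, either way. A call with a gripper value outside its range is refused whole. The fingers move at their own pace and stop on an object; FORCE is the grip in N (left out, the last holds). Time passes only in rows, so rows that do not move let the fingers close. It gives the time, the measured TCP pose, the force, the opening and the grip force at its end, in the units of the state.
- get_obs(): the state, without advancing time (a new reading comes with each control period).
- optics.get_image(name): name is "scene" or "top" or "wrist"; returns the picture (420x560x3 uint8, red, green, blue); there is no depth.
- optics.camera_model(name): a dict with "fx", "fy", "cx", "cy" (pixels), "cam_to_world" (4x4, takes a point from camera to world coordinates). Camera axes: x right, y up, looking along -z (the intrinsics and any distortion apply to the point x, -y, -z); pixel columns grow to the right and rows downward; lengths in m; the calibration is good to about 2 mm. The wrist camera is an equidistant fisheye: a pixel r from the principal point sees the ray r / f radians off the axis. A picture is of the moment at which its call begins: read the wrist's pose just before it. camera_model takes no time and is no camera call; for the wrist camera it gives the pose at the moment of the call.
- ctrl.finish_job(): hands the job in; it is judged then, once.
The state is a dict: "t": time; "q": joint angles; "dq": joint speeds; "effort": joint torques, N m; "tool_pos": TCP position; "tool_rot": TCP orientation; "contact_force": force on the tool from outside, world axes, zero at the start; "wrist_torque": the same for the moment, N m; "opening": finger opening in m; "grip_force": force on a finger pad.
Only numpy, scipy, OpenCV 4.12 (cv2) and the standard library are available. Lean on these libraries where they do the work, as an engineer would, in place of code of your own. Each camera call takes 0.05 s, during which the arm holds its last target. There are 200 camera calls.

### The job

Bed the tiles of the mosaic strip: pick up the wooden paddle and with its blade gently push the metal roller that lies in the guide, so that it rolls slowly over the tiles to the other end and drops into the cradle in front of the end wall. Only the paddle may touch the roller, and the roller is not to be lifted out or shoved off at speed. Then stand the paddle upright on the table top, outside the guide, and let go.

Things in the scene. Friction and masses are not known exactly. Their poses are not given: they have to be found in the camera images.
- guide: Fixed straight wooden channel with a strip of mosaic tiles, 328 x 108 mm. Origin: middle of its width, at table height; z up; x runs along it in the rolling direction. Level tiled bed, top at z = 18 mm, from the open end (x = -170 mm) to x = +100 mm, then the cradle and the end wall (x = 144 to 158 mm, top z = 40). Channel 84 mm wide (y +-42) between rails 12 mm thick, tops at z = 34 mm.
- roller: Loose solid aluminium roller, diameter 36 mm, length 80 mm, 150 to 310 g, lying across the channel on the tiles near the open end, centre at z = 36 mm. Origin at its centre; y is its length (across the guide); x and z turn as it rolls. It rolls freely and may run on when the push stops.
- cradle (a point): Where the roller's centre should end: guide x = +119 mm, z = 31 mm. The cradle is the bare, untiled dip at the end wall, a step 5 mm down from the bed (floor at z = 13 mm), from guide x = +100 to +144 mm. A roller at rest in it has its centre at x = 112 to 126 mm, z = 31 mm.
- paddle: Loose wooden paddle, 150 g, standing upright on the table beside one end of the guide: block blade 26 mm thick (its x), 66 wide (y), 40 high; on top a narrower flat upright grip 18 mm thick (x), 42 wide (y), from 40 to 111 mm above the foot. Front and back are alike. Origin: centre of its underside, z up.

How it is judged:
By the outcome, as a careful person would: the job done as asked, in the order asked, and still so for the second after the job is handed in, with the robot touching nothing.
It also fails if it takes over 58 s, if anything falls off the work surface, if the arm or the gripper's body presses on something with over 40 N, if the wrist force passes 120 N, or if a joint passes its speed limit or range.

## Working session

There is one attempt and no reset: what is moved stays moved. The work goes in short steps, Python scripts to look and compute and a shell command to move; the robot and the scene stay as the last step left them, time stands still between calls to the robot, and variables do not carry over. Pictures are saved under pics/ and viewed, at most 10 in all, crops included, and the job is handed in when it is done.

```bash
mkdir -p pics; ls; python3 - <<'E'
from station import get_obs, optics
import cv2,numpy as np
o=get_obs(); print(o['t'],o['tool_pos'],o['tool_rot'],o['opening'])
ims=[]
for n in ['scene','top']:
    im=optics.get_image(n); m=optics.camera_model(n); print(n,m)
    np.save(f'pics/{n}0.npy',im); cv2.imwrite(f'pics/{n}0.png',im[:,:,::-1])
E
```

```text
pics
0.0 [ 0.27601399 -0.56006882  0.23008644] [-3.05771371e+00 -7.12350578e-01  3.43921218e-04] 0.08561872058240129
scene {'fx': 475.33713574091877, 'fy': 475.33713574091877, 'cx': 286.78858207974713, 'cy': 209.38183919581357, 'cam_to_world': array([[ 7.38809199e-01, -4.49434060e-01,  5.02165306e-01,
         1.05189731e+00],
       [ 6.73914117e-01,  4.93657198e-01, -5.49674752e-01,
        -5.53677491e-01],
       [-8.54962589e-04,  7.44521052e-01,  6.67598436e-01,
         7.26032840e-01],
       [ 0.00000000e+00,  0.00000000e+00,  0.00000000e+00,
         1.00000000e+00]])}
top {'fx': 386.55930852882386, 'fy': 386.55930852882386, 'cx': 276.51625062381555, 'cy': 211.64778500658085, 'cam_to_world': array([[ 0.01055156,  0.99501019, -0.09921381,  0.46613285],
       [-0.99994279,  0.01032505, -0.00279632, -0.01966444],
       [-0.00175798,  0.09923764,  0.99506221,  0.96231277],
       [ 0.        ,  0.        ,  0.        ,  1.        ]])}
```

View pics/scene0.png

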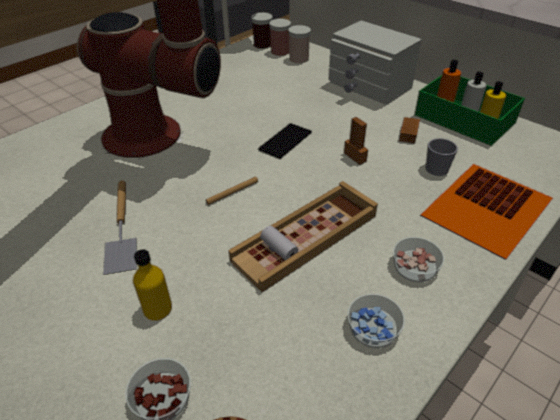

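View pics/top0.png

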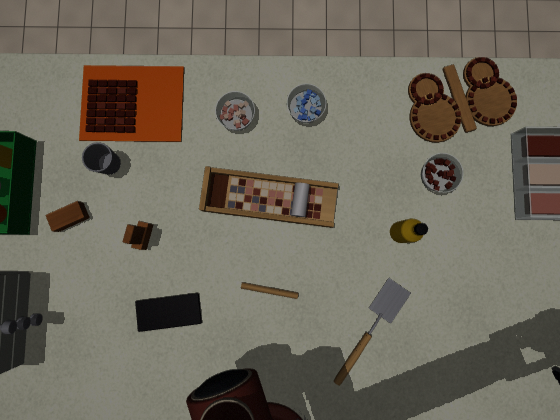

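The scene view shows the paddle at about (357,140), the guide from (250,265) to (360,200) and the roller at (280,242). In the top view the paddle is at (138,236), the roller at (300,198), and the end wall on the left at x≈207. I'll enlarge these for corner measurements.

```bash
python3 - <<'E'
import cv2,numpy as np
t=np.load('pics/top0.npy')[:,:,::-1];s=np.load('pics/scene0.npy')[:,:,::-1]
def crop(im,x,y,w,h,k):
    c=cv2.resize(im[y:y+h,x:x+w],None,fx=k,fy=k,interpolation=cv2.INTER_CUBIC)
    c=cv2.convertScaleAbs(c,alpha=1.6,beta=15)
    for i in range(0,w,10):
        cv2.line(c,(i*k,0),(i*k,5),(0,255,0),1)
        if i%20==0: cv2.putText(c,str(x+i),(i*k,16),0,.35,(0,0,255),1)
    for j in range(0,h,10):
        cv2.line(c,(0,j*k),(5,j*k),(0,255,0),1); cv2.putText(c,str(y+j),(6,j*k+4),0,.35,(0,0,255),1)
    return c
a=crop(t,195,155,150,80,4); b=crop(s,220,180,160,105,5)
c=crop(t,115,212,50,45,8); d=crop(s,335,110,45,60,8)
def pad(*L):
    H=max(i.shape[0] for i in L); return np.hstack([cv2.copyMakeBorder(i,0,H-i.shape[0],0,4,0) for i in L])
cv2.imwrite('pics/a.png',pad(c,d)); cv2.imwrite('pics/b.png',b);cv2.imwrite('pics/a2.png',a)
E
```

```text
(no output)
```

View pics/a.png

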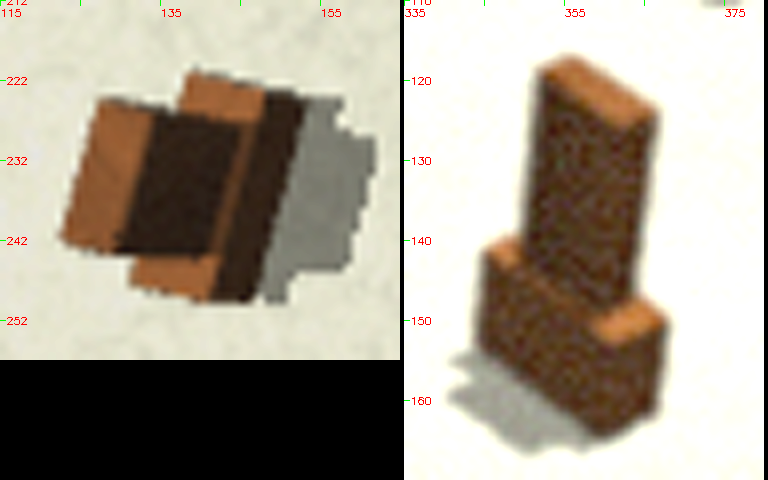

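View pics/a2.png

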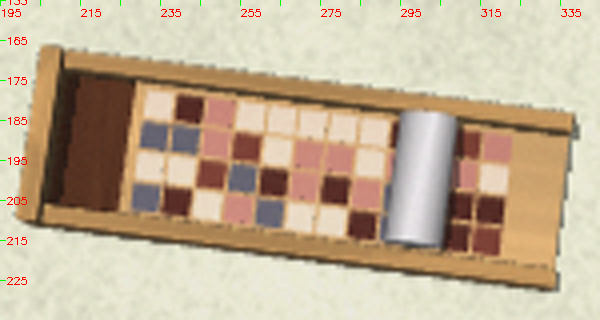

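View pics/b.png

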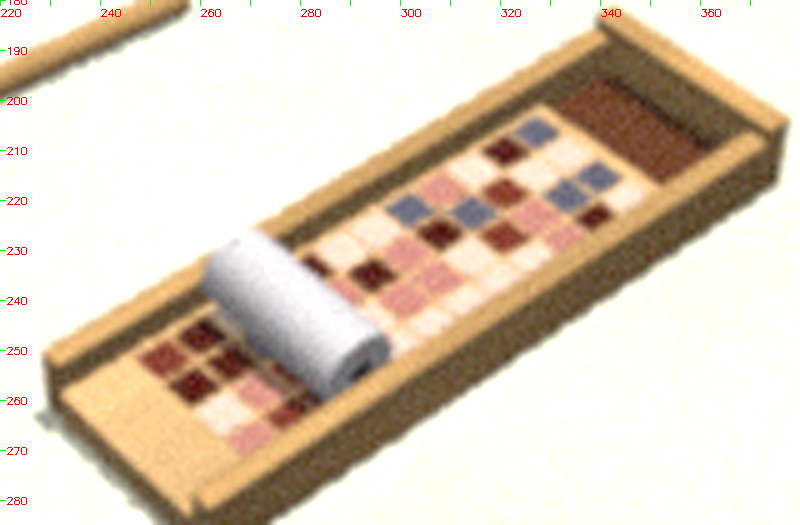

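Paddle grip top corners, blade corners, guide wall corners and the roller outline are all readable in both crops. Triangulating.

```bash
cat > h.py <<'E'
import numpy as np
from station import optics
def ray(n,u,v,m=None):
    m=m or optics.camera_model(n); T=m['cam_to_world']
    x,y=(u-m['cx'])/m['fx'],(v-m['cy'])/m['fy']
    d=np.array([x,-y,-1.])
    return T[:3,3],T[:3,:3]@d/np.linalg.norm(d)
def onz(n,u,v,z):
    o,d=ray(n,u,v); return o+d*(z-o[2])/d[2]
def tri(a,b):
    o,d=ray('top',*a);p,e=ray('scene',*b)
    k=np.linalg.lstsq(np.c_[d,-e],p-o,rcond=None)[0]
    A,B=o+d*k[0],p+e*k[1]; return (A+B)/2,np.linalg.norm(A-B)
E
python3 - <<'E'
from h import *
np.set_printoptions(precision=4,suppress=True)
# top-view left= +y; scene: map corners by nearest plane-cast
T=dict(grip=[(127.5,224.1),(134,226),(122.75,242),(129.25,243.9)],blade=[(139.4,220.75),(131,247.9),(148.25,223.25),(141.5,249.5)],wall=[(205.75,166.25),(199.5,210)],open=[(338.75,184.5),(334.25,226.25)])
S=dict(grip=[(355.75,116.9),(352,118.75),(366.6,123.75),(363,126)],blade=[(344.75,141.25),(348.9,139.4),(367.9,150),(359.9,152.75)],wall=[(340,182),(375.5,204.5)],open=[(229,251.5),(259,281)])
Z=dict(grip=.111,blade=.04,wall=.04,open=.034)
for k in T:
    z=Z[k]; ts=[onz('top',*p,z) for p in T[k]]; ss=[onz('scene',*p,z) for p in S[k]]
    for p,t in zip(T[k],ts):
        j=min(range(len(ss)),key=lambda j:np.linalg.norm(ss[j]-t)); P,e=tri(p,S[k][j])
        print(k,t[:2],ss[j][:2],'tri',P,round(e,4))
print('inner wall',onz('top',210.75,167.5,.04),onz('top',205,211,.04))
for u,v in [(294.5,182.5),(309,183.75),(291.25,215),(305.5,216.75)]: print('roller',onz('top',u,v,.036)[:2])
E
```

```text
grip [0.52   0.3114] [0.5228 0.3128] tri [0.5211 0.3129 0.1098] 0.0029
grip [0.5159 0.2968] [0.5223 0.2986] tri [0.5182 0.3001 0.1078] 0.0056
grip [0.4805 0.3199] [0.4844 0.3209] tri [0.4817 0.322  0.1089] 0.0034
grip [0.4765 0.3054] [0.4828 0.3076] tri [0.4786 0.3088 0.108 ] 0.0059
blade [0.5328 0.3109] [0.536  0.3133] tri [0.5343 0.3127 0.039 ] 0.0038
blade [0.4679 0.3279] [0.472  0.3196] tri [0.467  0.3294 0.0333] 0.0027
blade [0.527  0.2894] [0.5281 0.2901] tri [0.5275 0.29   0.0396] 0.0012
blade [0.4644 0.3028] [0.4692 0.3055] tri [0.4662 0.3054 0.0381] 0.0053
wall [0.667  0.1558] [0.6685 0.1536] tri [0.6674 0.1561 0.0377] 0.0004
wall [0.5601 0.1678] [0.5629 0.1639] tri [0.5603 0.1683 0.0361] 0.0007
open [ 0.6265 -0.1676] [ 0.628  -0.1668] tri [ 0.6271 -0.1671  0.0335] 0.0015
open [ 0.5249 -0.1562] [ 0.5309 -0.1536] tri [ 0.527  -0.1543  0.0316] 0.0059
inner wall [0.6641 0.1436 0.04  ] [0.5579 0.1545 0.04  ]
roller [ 0.63   -0.0599]
roller [ 0.6273 -0.0951]
roller [ 0.5508 -0.0526]
roller [ 0.5469 -0.0869]
```

```bash
R='[24.4,-28.4,0],[0,0,0],1'; python3 -m pendant '[[[24.4,-28.4,0],[0,0,0],1],[[24.4,-28.4,0],[0,0,0],1],[[24.4,-28.4,0],[0,0,0],1],[[24.4,-28.4,0],[0,0,0],1],[[24.4,-28.4,0],[0,0,0],1],[[24.4,-28.4,0],[0,0,0],1],[[24.4,-28.4,0],[0,0,0],1],[[24.4,-28.4,0],[0,0,0],1],[[24.4,-28.4,0],[0,0,0],1],[[24.4,-28.4,0],[0,0,0],1],[[24.4,-28.4,0],[0,0,0],1],[[24.4,-28.4,0],[0,0,0],1]]' 40
python3 -m pendant '[[[24.4,-28.4,0],[0,0,0],1],[[24.4,-28.4,0],[0,0,0],1],[[24.4,-28.4,0],[0,0,0],1],[[24.4,-28.4,0],[0,0,0],1],[[24.4,-28.4,0],[0,0,0],1],[[24.4,-28.4,0],[0,0,0],1],[[24.4,-28.4,0],[0,0,0],1],[[24.4,-28.4,0],[0,0,0],1],[[24.4,-28.4,0],[0,0,0],1],[[24.4,-28.4,0],[0,0,0],1],[[24.4,-28.4,0],[0,0,0],1],[[24.4,-28.4,0],[0,0,0],1]]'
python3 -m pendant '[[[0,0,0],[0,0,0.1126],1],[[0,0,0],[0,0,0.1126],1],[[0,0,0],[0,0,0.1126],1],[[0,0,0],[0,0,0.1126],1],[[0,0,0],[0,0,0.1126],1],[[0,0,0],[0,0,0.1126],1],[[0,0,0],[0,0,0],1],[[0,0,0],[0,0,0],1]]'
python3 - <<'E'
from h import *
import cv2
from station import get_obs
from scipy.spatial.transform import Rotation as R
o=get_obs(); print(o['q'],o['tool_pos'],R.from_rotvec(o['tool_rot']).as_matrix().round(4))
m=optics.camera_model('wrist'); im=optics.get_image('wrist')
np.savez('pics/w1.npz',im=im,**{k:np.array(v) for k,v in m.items()}); print(m)
cv2.imwrite('pics/w1.png',cv2.convertScaleAbs(im[:,:,::-1],alpha=1.4,beta=10))
E
```

```text
t: 1.1
tool_pos: [0.388, -0.1237, 0.2309]
tool_rot: [-3.06, -0.712, -0.0]
contact_force: [0.6, 0.8, 0.4]
opening: 0.0854
grip_force: 0.0
t: 2.1
tool_pos: [0.5001, 0.3115, 0.2306]
tool_rot: [3.059, 0.714, -0.001]
contact_force: [1.0, -0.0, 0.9]
opening: 0.0856
grip_force: 0.0
t: 2.77
tool_pos: [0.5, 0.3095, 0.2308]
tool_rot: [3.123, -0.337, -0.001]
contact_force: [-0.0, -0.3, 0.1]
opening: 0.0852
grip_force: 0.0
[ 4.27712552e-01 -3.34470069e-02  1.70051084e+00  2.11264265e-05
  1.47544503e+00  2.21347108e+00] [0.50003133 0.30949432 0.23078183] [[ 9.770e-01 -2.133e-01 -8.000e-04]
 [-2.133e-01 -9.770e-01 -4.000e-04]
 [-7.000e-04  5.000e-04 -1.000e+00]]
{'fx': 325.19226210127806, 'fy': 325.19226210127806, 'cx': 278.60806206238743, 'cy': 206.10592832376133, 'cam_to_world': array([[-2.12449708e-01,  9.29390546e-01,  3.01825006e-01,
         5.77771586e-01],
       [-9.77171916e-01, -2.02190966e-01, -6.52216181e-02,
         2.92889944e-01],
       [ 4.09934260e-04, -3.08791233e-01,  9.51129753e-01,
         3.73604589e-01],
       [ 0.00000000e+00,  0.00000000e+00,  0.00000000e+00,
         1.00000000e+00]])}
```

View pics/w1.png

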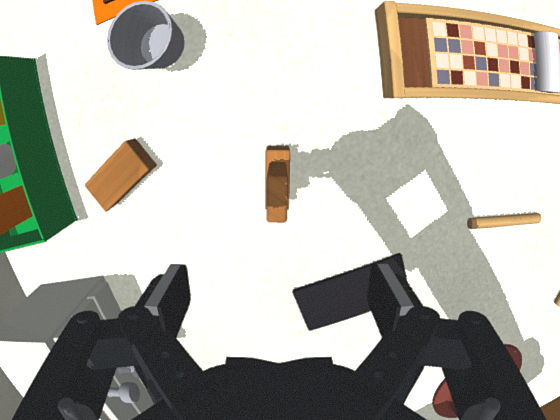

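The wrist view shows the paddle at about (277,185), seen from above and ahead, centred between the fingers' columns. I'll measure its edges.

```bash
python3 - <<'E'
import cv2,numpy as np
z=np.load('pics/w1.npz'); im=z['im']
c=cv2.resize(im[135:235,240:310,::-1],None,fx=6,fy=6,interpolation=cv2.INTER_CUBIC)
for j in range(0,100,10): cv2.putText(c,str(135+j),(0,j*6+4),0,.35,(0,0,255),1)
for j in range(0,70,10): cv2.putText(c,str(240+j),(j*6,10),0,.35,(0,0,255),1)
cv2.imwrite('pics/w1c.png',c)
E
cat >> h.py <<'E'
def wray(m,u,v):
    a=np.array([u-m['cx'],v-m['cy']]); r=np.hypot(*a); th=r/m['fx']
    d=np.array([np.sin(th)*a[0]/r,-np.sin(th)*a[1]/r,-np.cos(th)])
    T=m['cam_to_world']; return T[:3,3],T[:3,:3]@d
def wonz(m,u,v,z):
    o,d=wray(m,u,v); return o+d*(z-o[2])/d[2]
E
```

```text
(no output)
```

View pics/w1c.png

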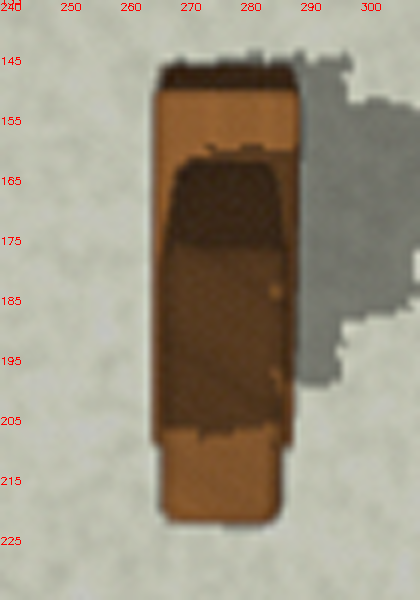

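Grip top spans columns 266–286, rows 176–222 (partly in the gripper's shadow); blade top edge is at row 150, columns 266–290.

```bash
python3 - <<'E'
from h import *
z=np.load('pics/w1.npz'); m={k:z[k] for k in z.files if k!='im'}
for u,v,h in [(267,176,.111),(287,176,.111),(267,222,.111),(286.5,222,.111),(266,150,.04),(289.7,150,.04),(265.5,209,.04),(288.5,209,.04)]: print(u,v,wonz(m,u,v,h).round(4))
# height of grip top: triangulate scene corner/wrist corner
def t(w,n,p):
    o,d=wray(m,*w);q,e=ray(n,*p);k=np.linalg.lstsq(np.c_[d,-e],q-o,rcond=None)[0];return ((o+d*k[0]+q+e*k[1])/2).round(4)
print(t((267,176),'top',(127.5,224.1)),t((286.5,222),'top',(129.25,243.9)))
E
```

```text
267 176 [0.5221 0.3147 0.111 ]
287 176 [0.5185 0.2986 0.111 ]
267 222 [0.4825 0.3238 0.111 ]
286.5 222 [0.4789 0.3073 0.111 ]
266 150 [0.5341 0.3155 0.04  ]
289.7 150 [0.5289 0.2917 0.04  ]
265.5 209 [0.4717 0.3303 0.04  ]
288.5 209 [0.4664 0.306  0.04  ]
[0.5203 0.3153 0.1017] [0.4766 0.3077 0.105 ]
```

```bash
python3 -m pendant '[[[0,-1.5,30],[0,0,0.01],1],[[0,0,30],[0,0,0],1],[[0,0,30],[0,0,0],1],[[0,0,30],[0,0,0],1],[[0,0,25],[0,0,0],1],[[0,0,16],[0,0,0],1],[[0,0,9],[0,0,0],1],[[0,0,0],[0,0,0],1],[[0,0,0],[0,0,0],0],[[0,0,0],[0,0,0],0],[[0,0,0],[0,0,0],0],[[0,0,0],[0,0,0],0]]' 40
python3 -m pendant '[[[0,0,0],[0,0,0],0],[[0,0,0],[0,0,0],0],[[0,0,0],[0,0,0],0],[[0,0,0],[0,0,0],0],[[0,0,0],[0,0,0],0],[[0,0,0],[0,0,0],0]]' 60
```

```text
t: 3.82
tool_pos: [0.5016, 0.3116, 0.063]
tool_rot: [-3.12, 0.356, -0.004]
contact_force: [0.3, -0.9, 0.1]
opening: 0.0386
grip_force: 0.0
t: 4.32
tool_pos: [0.5012, 0.3113, 0.0623]
tool_rot: [-3.121, 0.357, -0.002]
contact_force: [-0.5, -1.1, 5.2]
opening: 0.0172
grip_force: 59.1
```

```bash
python3 -m pendant '[[[0,0,-20],[0,0,0],0],[[0,0,-40],[0,0,-0.038],0],[[0,0,-40],[0,0,-0.038],0],[[0,0,0],[0,0,-0.038],0],[[0,0,0],[0,0,0],0]]'
python3 -m pendant '[[[6.5,20.7,0],[0,0,0],0],[[11.4,36.4,0],[0,0,0],0],[[11.4,36.4,0],[0,0,0],0],[[11.4,36.4,0],[0,0,0],0],[[11.4,36.4,0],[0,0,0],0],[[11.4,36.4,0],[0,0,0],0],[[11.4,36.4,0],[0,0,0],0],[[11.4,36.4,0],[0,0,0],0],[[11.4,36.4,0],[0,0,0],0],[[11.4,36.4,0],[0,0,0],0],[[11.4,36.4,0],[0,0,0],0],[[9.5,30.3,0],[0,0,0],0]]'
python3 -m pendant '[[[0,0,0],[0,0,0],0],[[0,0,0],[0,0,0],0],[[0,0,0],[0,0,0],0]]'
python3 - <<'E'
from h import *
import cv2
m=optics.camera_model('wrist'); im=optics.get_image('wrist'); t=optics.get_image('top')
np.savez('pics/w2.npz',im=im,top=t,**{k:np.array(v) for k,v in m.items()})
t=cv2.resize(t[150:250,190:350],(560,350),interpolation=cv2.INTER_CUBIC)
cv2.imwrite('pics/w2.png',cv2.convertScaleAbs(np.vstack([im[:250],t])[:,:,::-1],alpha=1.3,beta=10))
E
```

```text
t: 4.73
tool_pos: [0.502, 0.3118, 0.1642]
tool_rot: [-3.134, 0.178, -0.007]
contact_force: [0.3, 0.1, -1.7]
opening: 0.0176
grip_force: 59.0
t: 5.73
tool_pos: [0.5809, -0.118, 0.1579]
tool_rot: [-3.135, 0.182, 0.008]
contact_force: [-0.0, 0.9, -1.0]
opening: 0.0176
grip_force: 59.0
t: 5.98
tool_pos: [0.5812, -0.1153, 0.1587]
tool_rot: [-3.135, 0.18, 0.007]
contact_force: [0.0, 0.2, -1.2]
opening: 0.0176
grip_force: 59.3
```

View pics/w2.png

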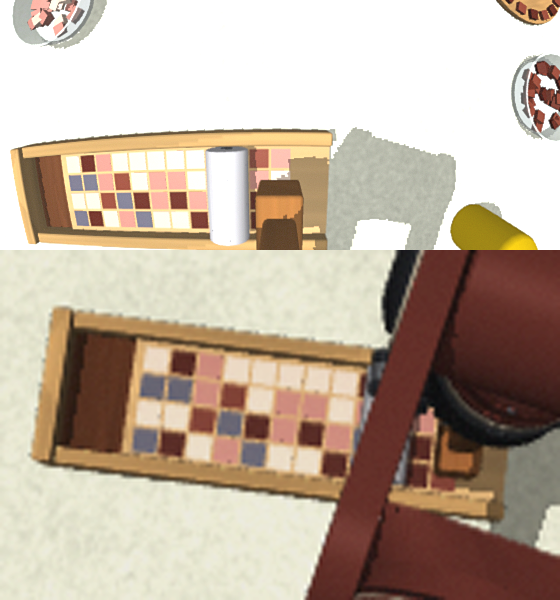

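The picture shows the blade over the open end behind the roller (wrist: roller columns 207–249, blade 257–302). I'll check the rail and roller positions from the wrist view.

```bash
python3 - <<'E'
from h import *
z=np.load('pics/w2.npz'); m={k:z[k] for k in z.files if k!='im'}
O=np.array([.5972,.0055]);a=np.radians(83.5);gx=np.array([np.cos(a),np.sin(a)]);gy=np.array([-gx[1],gx[0]])
def g(n,u,v,h):
    p=wonz(m,u,v,h)[:2]; print(n,p.round(4),'guide',((p-O)@gx).round(4),((p-O)@gy).round(4))
g('wall far',13,150,.04);g('wall near',32,243,.04);g('rail far end outer',333,131,.034);g('rail far end inner',333,148,.034);g('rail far inner mid',180,151,.034);
g('near rail inner',180,236,.034);g('near rail in end',326,236,.034)
g('rollL',206,150,.036);g('rollR',248,150,.036);g('rollL',210,240,.036);g('rollR',248,240,.036)
g('blade far L',258,181,.137);g('blade far R',302,181,.137)
p=np.array([.5812,-.1153]);print('tcp',(p-O)@gx,(p-O)@gy)
# edges from image by mask
import cv2
im=z['im'];
for u in (150,180):
    print(u,im[125:165:2,u].tolist())
E
```

```text
wall far [0.6679 0.1538] guide 0.1553 -0.0535
wall near [0.5635 0.1643] guide 0.1539 0.0515
rail far end outer [ 0.6332 -0.166 ] guide -0.1663 -0.0552
rail far end inner [ 0.619  -0.1648] guide -0.1668 -0.0409
rail far inner mid [ 0.6321 -0.0361] guide -0.0374 -0.0394
near rail inner [ 0.5549 -0.0201] guide -0.0303 0.0391
near rail in end [ 0.5405 -0.1532] guide -0.1641 0.0384
rollL [ 0.6299 -0.0596] guide -0.0609 -0.0399
rollR [ 0.6253 -0.0946] guide -0.0963 -0.0392
rollL [ 0.549  -0.0486] guide -0.0592 0.0417
rollR [ 0.5455 -0.0833] guide -0.094 0.0413
blade far L [ 0.622 -0.109] guide -0.1109 -0.0376
blade far R [ 0.6194 -0.1317] guide -0.1338 -0.0376
tcp -0.12183473158601826 0.0022222014676621573
150 [[221, 223, 211], [222, 223, 211], [220, 222, 213], [228, 231, 217], [79, 67, 53], [91, 72, 45], [169, 136, 86], [180, 144, 91], [174, 141, 90], [174, 139, 90], [175, 139, 88], [165, 133, 86], [182, 150, 102], [215, 184, 144], [222, 204, 186], [222, 203, 186], [221, 202, 184], [221, 204, 184], [221, 204, 185], [221, 203, 186]]
180 [[215, 217, 201], [219, 220, 206], [226, 228, 216], [109, 105, 92], [76, 60, 39], [164, 131, 85], [178, 143, 88], [179, 144, 90], [176, 143, 92], [186, 148, 94], [193, 154, 99], [151, 120, 82], [208, 169, 115], [223, 208, 192], [222, 206, 191], [221, 207, 188], [222, 206, 188], [222, 205, 188], [222, 208, 190], [222, 206, 187]]
```

```bash
python3 -m pendant '[[[0,0,20],[0,0,0],0],[[0,0,20],[0,0,0],0],[[0,0,12],[0,0,0],0],[[0,0,0],[0,0,0],0],[[0,0,0],[0,0,0],0]]'
python3 - <<'E'
from h import *
import cv2
m=optics.camera_model('wrist'); im=optics.get_image('wrist')
np.savez('pics/w3.npz',im=im,**{k:np.array(v) for k,v in m.items()})
c=im[130:280,190:350,::-1]
c=cv2.resize(c,None,fx=4,fy=4,interpolation=cv2.INTER_CUBIC)
for j in range(0,150,10): cv2.putText(c,str(130+j),(0,j*4+4),0,.35,(0,0,255),1)
for j in range(0,160,20): cv2.putText(c,str(190+j),(j*4,10),0,.35,(0,0,255),1)
cv2.imwrite('pics/w3.png',c)
E
```

```text
t: 6.5
tool_pos: [0.5819, -0.115, 0.1083]
tool_rot: [-3.136, 0.177, 0.004]
contact_force: [-0.3, 0.3, -1.9]
opening: 0.0176
grip_force: 59.3
```

View pics/w3.png

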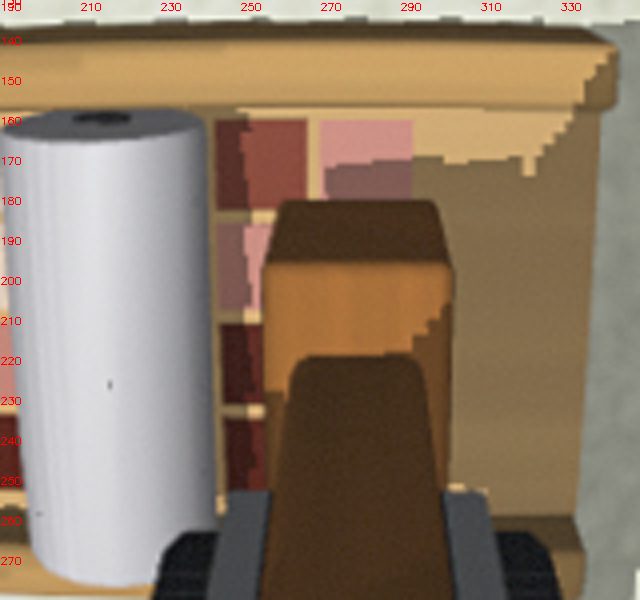

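Wrist view: blade top edge at row 195.5, bottom edge at row 180, rail inner edge at row 156.5; roller right edge at column ~241.

```bash
python3 - <<'E'
from h import *
z=np.load('pics/w3.npz'); m={k:z[k] for k in z.files if k!='im'}
O=np.array([.5972,.0055]);a=np.radians(83.5);gx=np.array([np.cos(a),np.sin(a)]);gy=np.array([-gx[1],gx[0]])
def g(n,u,v,h):
    p=wonz(m,u,v,h)[:2]; print(n,((p-O)@gx).round(4),((p-O)@gy).round(4))
g('top L',256,195.5,.086);g('top R',302,195.5,.086);g('bot L',259,180,.046);g('bot R',298,180,.046);g('rail',275,156.5,.034);g('rollR',240.5,165,.036);g('rollR',243.5,245,.036)
p=np.array([.5819,-.1150]);print('tcp',(p-O)@gx,(p-O)@gy)
# relative calibrations: rail L/R
g('near rail?',330,258,.034)
E
```

```text
top L -0.1092 -0.0302
top R -0.1336 -0.0302
bot L -0.1084 -0.029
bot R -0.1337 -0.0291
rail -0.1187 -0.0425
rollR -0.0954 -0.0371
rollR -0.0956 0.0219
tcp -0.12145741777967778 0.0015606621328189945
near rail? -0.16 0.0337
```

```bash
python3 -m pendant '[[[2.5,0,6],[0,0,0],0],[[0,0,8],[0,0,0],0],[[0,0,8],[0,0,0],0],[[0,0,0],[0,0,0],0],[[0,-3,0],[0,0,0],0],[[0,-3,0],[0,0,0],0],[[0,-2,0],[0,0,0],0],[[0,-1,0],[0,0,0],0],[[0,-1,0],[0,0,0],0],[[0,-1,0],[0,0,0],0],[[0,-1,0],[0,0,0],0],[[0,-1,0],[0,0,0],0]]'
python3 -m pendant '[[[0,-1,0],[0,0,0],0],[[0,-1,0],[0,0,0],0],[[0,-1.5,0],[0,0,0],0],[[0,-1.5,0],[0,0,0],0],[[0,-2,0],[0,0,0],0],[[0,-2,0],[0,0,0],0],[[0,-2.5,0],[0,0,0],0],[[0,-2.5,0],[0,0,0],0],[[0,-3,0],[0,0,0],0],[[0,-3,0],[0,0,0],0],[[0,-3,0],[0,0,0],0],[[0,-3,0],[0,0,0],0]]'
python3 - <<'E'
from h import *
import cv2
m=optics.camera_model('wrist'); im=optics.get_image('wrist')
np.savez('pics/w4.npz',im=im,**{k:np.array(v) for k,v in m.items()})
# bright roller pixels on row 185..200: columns where grey and bright
for v in (185,200,215):
    r=im[v,150:300].astype(int); g=(r.max(1)-r.min(1)<14)&(r.mean(1)>70)
    c=np.flatnonzero(g)+150; print(v,c.min() if len(c) else None,c.max() if len(c) else None,len(c))
E
```

```text
t: 7.55
tool_pos: [0.5866, -0.1033, 0.0874]
tool_rot: [3.136, -0.179, 0.0]
contact_force: [-0.0, -0.1, -2.2]
opening: 0.0172
grip_force: 59.3
t: 8.55
tool_pos: [0.5896, -0.0772, 0.0873]
tool_rot: [-3.136, 0.179, 0.0]
contact_force: [-0.2, -1.1, -1.4]
opening: 0.0172
grip_force: 59.3
185 201 257 57
200 202 254 53
215 203 254 52
```

```bash
python3 -m pendant '[[[0,-3,0],[0,0,0],0],[[0,-3,0],[0,0,0],0],[[0,-3,0],[0,0,0],0],[[0,-3,0],[0,0,0],0],[[0,-3,0],[0,0,0],0],[[0,-3,0],[0,0,0],0],[[0,-3,0],[0,0,0],0],[[0,-3,0],[0,0,0],0],[[0,-3,0],[0,0,0],0],[[0,-3,0],[0,0,0],0],[[0,-3,0],[0,0,0],0],[[0,-3,0],[0,0,0],0]]'
python3 - <<'E'
from h import *
from station import get_obs
O=np.array([.5972,.0055]);a=np.radians(83.5);gx=np.array([np.cos(a),np.sin(a)]);gy=np.array([-gx[1],gx[0]])
p=get_obs()['tool_pos'][:2];print('tcp',(p-O)@gx,(p-O)@gy)
m=optics.camera_model('wrist'); im=optics.get_image('wrist')
for v in (175,190,205):
    r=im[v].astype(int); g=(r.max(1)-r.min(1)<14)&(r.mean(1)>120)&(r.mean(1)<235)
    d=np.diff(np.r_[0,g,0]); s=np.flatnonzero(d==1);e=np.flatnonzero(d==-1)
    for i,j in zip(s,e):
        if j-i>12: print(v,i,j,[(((wonz(m,u,v,.036)[:2]-O)@gx).round(4)) for u in (i,j)])
E
```

```text
t: 9.6
tool_pos: [0.5937, -0.0415, 0.0873]
tool_rot: [3.136, -0.179, 0.0]
contact_force: [-0.0, 0.4, -2.1]
opening: 0.0176
grip_force: 59.3
tcp -0.047068237585822306 -0.001805263531687219
175 443 461 [np.float64(-0.1565), np.float64(-0.1712)]
175 476 560 [np.float64(-0.1842), np.float64(-0.2778)]
190 0 14 [np.float64(0.184), np.float64(0.165)]
190 201 256 [np.float64(0.002), np.float64(-0.0329)]
190 451 466 [np.float64(-0.1645), np.float64(-0.1773)]
190 475 560 [np.float64(-0.1853), np.float64(-0.2817)]
205 0 17 [np.float64(0.1883), np.float64(0.1649)]
205 202 255 [np.float64(0.0021), np.float64(-0.032)]
205 448 470 [np.float64(-0.1638), np.float64(-0.1829)]
205 477 522 [np.float64(-0.1894), np.float64(-0.2361)]
205 523 560 [np.float64(-0.2373), np.float64(-0.2861)]
```

The roller (x≈-15 mm) is staying in contact with the blade, so I'll continue at the same speed.

```bash
python3 -m pendant '[[[0,-3,0],[0,0,0],0],[[0,-3,0],[0,0,0],0],[[0,-3,0],[0,0,0],0],[[0,-3,0],[0,0,0],0],[[0,-3,0],[0,0,0],0],[[0,-3,0],[0,0,0],0],[[0,-3,0],[0,0,0],0],[[0,-3,0],[0,0,0],0],[[0,-3,0],[0,0,0],0],[[0,-3,0],[0,0,0],0],[[0,-3,0],[0,0,0],0],[[0,-3,0],[0,0,0],0]]'
python3 -m pendant '[[[0,-3,0],[0,0,0],0],[[0,-3,0],[0,0,0],0],[[0,-3,0],[0,0,0],0],[[0,-3,0],[0,0,0],0],[[0,-3,0],[0,0,0],0],[[0,-3,0],[0,0,0],0],[[0,-3,0],[0,0,0],0],[[0,-3,0],[0,0,0],0],[[0,-3,0],[0,0,0],0],[[0,-3,0],[0,0,0],0],[[0,-3,0],[0,0,0],0],[[0,-3,0],[0,0,0],0]]'
python3 -m pendant '[[[0,-3,0],[0,0,0],0],[[0,-3,0],[0,0,0],0],[[0,-3,0],[0,0,0],0],[[0,-3,0],[0,0,0],0],[[0,-3,0],[0,0,0],0],[[0,-3,0],[0,0,0],0],[[0,-2.5,0],[0,0,0],0],[[0,-2.5,0],[0,0,0],0],[[0,-2,0],[0,0,0],0],[[0,-2,0],[0,0,0],0],[[0,-2,0],[0,0,0],0],[[0,-2,0],[0,0,0],0]]'
cat > chk.py <<'E'
from h import *
from station import get_obs
O=np.array([.5972,.0055]);a=np.radians(83.5);gx=np.array([np.cos(a),np.sin(a)]);gy=np.array([-gx[1],gx[0]])
p=get_obs()['tool_pos'][:2];print('tcp',(p-O)@gx,(p-O)@gy)
m=optics.camera_model('wrist'); im=optics.get_image('wrist')
for v in (180,190,205):
    r=im[v].astype(int); g=(r.max(1)-r.min(1)<14)&(r.mean(1)>110)&(r.mean(1)<235)
    d=np.diff(np.r_[0,g,0]); s=np.flatnonzero(d==1);e=np.flatnonzero(d==-1)
    for i,j in zip(s,e):
        if j-i>12 and 100<i<300: print(v,i,j,[(((wonz(m,u,v,.036)[:2]-O)@gx).round(4)) for u in (i,j)])
E
python3 chk.py
```

```text
t: 10.65
tool_pos: [0.5978, -0.0057, 0.0873]
tool_rot: [-3.136, 0.179, -0.0]
contact_force: [-0.6, 0.2, -1.2]
opening: 0.0175
grip_force: 59.3
t: 11.65
tool_pos: [0.6019, 0.03, 0.0873]
tool_rot: [-3.137, 0.179, -0.0]
contact_force: [-0.1, -0.2, -1.8]
opening: 0.0171
grip_force: 59.3
t: 12.65
tool_pos: [0.6053, 0.0607, 0.0873]
tool_rot: [3.136, -0.179, -0.0]
contact_force: [0.1, 0.5, -1.4]
opening: 0.0175
grip_force: 59.3
tcp 0.05577675171461813 -0.0018458778267570058
180 201 256 [np.float64(0.1045), np.float64(0.0699)]
190 201 256 [np.float64(0.1049), np.float64(0.07)]
205 202 255 [np.float64(0.1049), np.float64(0.0708)]
```

```bash
python3 -m pendant '[[[0,-2,0],[0,0,0],0],[[0,-2,0],[0,0,0],0],[[0,-2,0],[0,0,0],0],[[0,-2,0],[0,0,0],0],[[0,-2,0],[0,0,0],0],[[0,-2,0],[0,0,0],0],[[0,-2,0],[0,0,0],0],[[0,-2,0],[0,0,0],0],[[0,-2,0],[0,0,0],0],[[0,-1,0],[0,0,0],0],[[0,0,0],[0,0,0],0],[[0,0,0],[0,0,0],0]]'; python3 chk.py
```

```text
t: 13.7
tool_pos: [0.6075, 0.0795, 0.0873]
tool_rot: [-3.137, 0.178, 0.0]
contact_force: [-1.4, 0.1, -1.1]
opening: 0.0174
grip_force: 59.3
tcp 0.07470021951431192 -0.0018402811950291708
180 166 218 [np.float64(0.1468), np.float64(0.1125)]
190 167 219 [np.float64(0.1467), np.float64(0.1122)]
205 168 219 [np.float64(0.147), np.float64(0.1127)]
```

Roller has dropped into the cradle. Back off, lift, carry to the free spot.

```bash
python3 -m pendant '[[[0,10,0],[0,0,0],0],[[0,20,0],[0,0,0],0],[[0,10,0],[0,0,0],0],[[0,0,-20],[0,0,0],0],[[0,0,-30],[0,0,0],0],[[0,0,-30],[0,0,0],0],[[0,0,0],[0,0,0],0]]'
python3 -m pendant '[[[-9,-17,0],[0,0,0],0],[[-16.6,-31.6,0],[0,0,0],0],[[-16.6,-31.6,0],[0,0,0],0],[[-16.6,-31.6,0],[0,0,0],0],[[-16.6,-31.6,0],[0,0,0],0],[[-16.6,-31.6,0],[0,0,0],0],[[-16.6,-31.6,0],[0,0,0],0],[[-16.6,-31.6,0],[0,0,0],0],[[-8,-18,0],[0,0,0],0],[[0,0,0],[0,0,0],0],[[0,0,0],[0,0,0],0]]'
python3 -m pendant '[[[0,0,25],[0,0,0],0],[[0,0,30],[0,0,0],0],[[0,0,25],[0,0,0],0],[[0,0,12],[0,0,0],0],[[0,0,6],[0,0,0],0],[[0,0,0],[0,0,0],0],[[0,0,0],[0,0,0],0],[[0,0,0],[0,0,0],0]]'
```

```text
t: 14.33
tool_pos: [0.6069, 0.0387, 0.1753]
tool_rot: [-3.136, 0.18, -0.02]
contact_force: [0.7, -0.0, 0.4]
opening: 0.0176
grip_force: 59.5
t: 15.25
tool_pos: [0.4993, 0.3096, 0.1668]
tool_rot: [3.136, -0.176, -0.001]
contact_force: [0.2, -0.0, -1.6]
opening: 0.0177
grip_force: 59.4
t: 15.92
tool_pos: [0.5013, 0.3097, 0.0714]
tool_rot: [-3.135, 0.179, -0.005]
contact_force: [-0.2, 0.6, -1.3]
opening: 0.0173
grip_force: 59.4
```

```bash
python3 -m pendant '[[[0,0,3],[0,0,0],0],[[0,0,2],[0,0,0],0],[[0,0,1],[0,0,0],0],[[0,0,1],[0,0,0],0],[[0,0,0],[0,0,0],0],[[0,0,0],[0,0,0],0]]'; python3 -m pendant '[[[0,0,1],[0,0,0],0],[[0,0,0],[0,0,0],0],[[0,0,0],[0,0,0],0]]'
```

```text
t: 16.42
tool_pos: [0.4997, 0.3094, 0.0624]
tool_rot: [-3.136, 0.178, -0.0]
contact_force: [0.1, 0.2, -0.7]
opening: 0.0172
grip_force: 59.5
t: 16.67
tool_pos: [0.4999, 0.3095, 0.0624]
tool_rot: [-3.136, 0.179, -0.0]
contact_force: [-3.3, -1.1, 5.6]
opening: 0.0176
grip_force: 60.2
```

```bash
python3 -m pendant '[[[0,0,0.7],[0,0,0],0],[[0,0,0],[0,0,0],0],[[0,0,0],[0,0,0],0]]'
```

```text
t: 16.92
tool_pos: [0.5, 0.3096, 0.0624]
tool_rot: [3.137, -0.179, 0.0]
contact_force: [-4.3, -1.3, 9.2]
opening: 0.0174
grip_force: 60.9
```

```bash
python3 -m pendant '[[[0,0,-0.7],[0,0,0],0],[[0,0,0],[0,0,0],0.3],[[0,0,0],[0,0,0],0.4],[[0,0,0],[0,0,0],0.6],[[0,0,0],[0,0,0],0.8],[[0,0,0],[0,0,0],0.8],[[0,0,0],[0,0,0],0.8],[[0,0,0],[0,0,0],0.8]]'
python3 -m pendant '[[[0,0,-5],[0,0,0],0.8],[[0,0,-10],[0,0,0],0.8],[[0,0,-20],[0,0,0],0.8],[[0,0,-30],[0,0,0],0.8],[[0,0,-30],[0,0,0],0.8],[[0,0,-30],[0,0,0],0.8],[[0,0,-30],[0,0,0],0.8],[[0,30,0],[0,0,0],0.8],[[-30,0,0],[0,0,0],0.8],[[-30,0,0],[0,0,0],0.8],[[0,0,0],[0,0,0],0.8],[[0,0,0],[0,0,0],0.8]]'
python3 - <<'E'
from h import *
import cv2
s=optics.get_image('scene');t=optics.get_image('top')
a=cv2.resize(s[90:290,210:400],(570,600));a=a[:, :]
b=cv2.resize(t[150:270,110:230],(230,230));
c=cv2.copyMakeBorder(b,0,370,0,0,0)
cv2.imwrite('pics/f.png',cv2.convertScaleAbs(np.hstack([a,c])[:,:,::-1],alpha=1.4,beta=10))
E
```

```text
t: 17.58
tool_pos: [0.4997, 0.3093, 0.0612]
tool_rot: [3.136, -0.179, -0.0]
contact_force: [-0.4, -1.2, -0.3]
opening: 0.0684
grip_force: 0.0
t: 18.58
tool_pos: [0.4361, 0.2866, 0.2174]
tool_rot: [-3.136, 0.177, -0.003]
contact_force: [0.5, -0.2, 0.3]
opening: 0.0683
grip_force: 0.0
```

View pics/f.png

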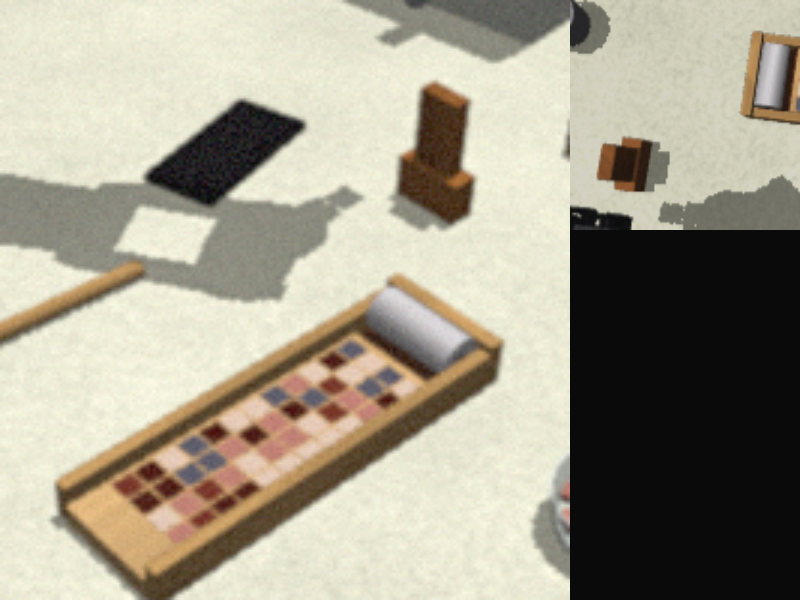

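The roller lies in the cradle at about (422,325) in the crop, and the paddle stands upright at about (437,150), clear of the guide with the gripper away from it. Handing in.

```bash
python3 -c "
from station import ctrl
print(ctrl.finish_job())"
```

```text
the job is handed in; nothing more can be done
None
```

The job is handed in at about 19 s of robot time: the paddle blade pushed the roller slowly over the tiles into the cradle, and the paddle now stands upright on the table outside the guide, released.

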